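Turn over the drip tray and load it

ROBOT

A 6-joint arm with a two-finger parallel gripper is mounted at the origin on the work surface. World frame = base frame: x ahead of the robot, y to its left, z up, the work surface at z = 0. Lengths are in m, angles in rad, forces in N, time in s.
With the tool pointing down it reaches from about 0.325 to 0.85 m from the base axis. Payload 15.5 kg.
Tool frame: the origin (TCP) lies at the very end of the fingers, on their centre line; the grasp point (between the pads) lies 19 mm behind it; z points along the fingers, y is the line along which they close (so a half turn about z gives the same grasp; the last joint's range is limited). The gripper opens to 91 mm and grips with 3 to 60 N. Pads are 32 mm wide; open, the fingers measure 118 mm over their backs; the gripper's body (76 mm by 178 mm) begins 60 mm behind the grasp point.
Start: joints at [-1.44, 0.494, 1.345, -0, 1.302, -0.096], TCP at [0.141, -0.609, 0.214] pointing down, gripper open.
Joint ranges: [-2.91, 2.91], [-0.82, 2.16], [0.22, 2.67], [-1.22, 4.37], [0.12, 2.79], [-3.08, 3.08]. Speed limits (rad/s): [1.89, 1.89, 2.57, 3.01, 3.01, 3.01].

INTERFACE

Orientations are given as a rotation vector (axis times angle).
In Python, from bench import * gives the robot as it stands.
- The arm moves only by the shell command python3 -m inch 'ROWS' [FORCE]. ROWS is JSON, a list that holds one entry, the list of rows, each a list of 5 numbers: the shift along the world's x, y, z in mm, then the turn about the world's z in degrees, then the closure, from 0 (fully open) to 1 (shut). A call has 1 to 20 rows; each row is the pose to reach, as a shift and turn from the pose commanded when the call began; what a row does not reach only later rows make up. A row lasts 1/8 s, in which the tool goes at most 62.5 mm and 10.7 degrees, less where a joint would pass 70% of its speed; a pose out of reach is approached as far as the arm can. A call with a gripper value outside its range is refused whole. The fingers move at their own pace and stop on an object; FORCE is the grip in N (left out, the last holds). Time passes only in rows, so rows that repeat a pose let the fingers close. It gives the time, the measured TCP pose, the force, the opening and the grip force at its end, in the units of the state.
- state(): the state, without advancing time (a new reading comes with each control period).
- grab_frame(name): name is "scene" or "top" or "wrist"; returns the picture (400x640x3 uint8, blue, green, red); there is no depth.
- camera_info(name): a dict with "fov_y" (degrees; the focal length in pixels is half the picture's height over the tangent of half this angle, whatever the lens; pixels are square), "cx", "cy" (the principal point, pixels), "position" and "attitude" of the camera in the world. Camera axes: x right, y up, looking along -z (the intrinsics and any distortion apply to the point x, -y, -z); pixel columns grow to the right and rows downward; lengths in m; the calibration is good to about 2 mm. The wrist camera is an equidistant fisheye: a pixel r from the principal point sees the ray r / f radians off the axis. A picture is of the moment at which its call begins: read the wrist's pose just before it. camera_info takes no time and is no camera call; for the wrist camera it gives the pose at the moment of the call.
- finish_job(): hands the job in; it is judged then, once.
The state is a dict: "time_s": time; "qpos": joint angles; "dq": joint speeds; "effort": joint torques, N m; "tcp_pos": TCP position; "orientation": TCP orientation; "force": force on the tool from outside, world axes, zero at the start; "moment": the same for the moment, N m; "opening": finger opening in m; "finger_force": force on a finger pad.
Only numpy, scipy, OpenCV 4.12 (cv2) and the standard library are available. Lean on these libraries where they do the work, as an engineer would, in place of code of your own. Each camera call takes 0.05 s, during which the arm holds its last target. There are 200 camera calls.

TASK

The black drip tray is lying face down on the bench. Push it up against the metal upstand until it stands leaning there, tip it on over so that it lies right way up on the bench, then stand the two small round potted succulents in it, upright. Keep the plants from tipping, set them down rather than drop them, and leave everything else on the bench where it is.

Things in the scene. Friction and masses are not known exactly. Their poses are not given: they have to be found in the camera images.
- tray: Black rigid plastic drip tray, 130 mm (own x) by 240 mm (own y), 22 mm high, walls 5 mm, floor 4 mm thick, 120 to 220 g; too wide to span. Origin: centre of its rim's plane, 0 mm up when face down, 22 when right way up. Own z points from open side to base: up at the start, down when right way up. At the start its +x side faces the upstand within 0.35 rad. Friction: upstand 0.3, bench 0.6.
- tray_base (a point): Centre of the outer face of the drip tray's base (own x, y, z as the tray's): on top, 22 mm up, while the tray lies face down; towards the robot when it leans on the upstand; underneath, on the bench, when it is right way up.
- upstand: Smooth galvanised upstand fixed along the back of the bench, 860 mm long. Origin: middle of its foot line, z = 0. Own y runs along it, own x points away from the robot. From the foot the sheet curves up in a cove: (x, z) = (0, 0), (17, 14), (29, 30), (38, 48), (43, 70) mm, slopes of 40, 52, 64 and 76 degrees, then upright to its top. Nothing of it lies beyond x = 75 mm.
- upstand_top (a point): Middle of the upstand's rolled top edge, 92 mm high, 48 mm behind the foot line. The tray, pushed squarely at its near long side, low down, with 1 to 4 N, rides up the cove. When its lower edge reaches the foot line it leans on this edge at about 64 degrees from level, base to the robot, upper edge about 118 mm high, and stays; pushed on, it resists, and 15 to 20 mm farther it topples back.
- pot_a: Small round terracotta-coloured pot with a low rosette succulent, one of the two to be set in the tray, about 180 g. Pot 60 mm high, base 48 mm across, straight rim band 66 mm across from z = 44 to 60 mm (grip there); the plant, up to 60 mm across, reaches to 88 mm. Origin: centre of its underside.
- pot_b: The other small round potted succulent, the same as pot_a.
- square_pot: Bystander: succulent in a square pot, 72 mm wide, 66 mm high, plant to 98 mm. Origin: centre of its underside. The four of pot_a, pot_b, square_pot and empty_pot share four places, two on each side of the tray, in any order.
- empty_pot: Bystander: empty small round pot standing upside down, 66 mm across below, 60 mm high, no plant. Origin: centre of its underside.
- big_pot: Bystander: big round potted plant, 110 mm across, 95 mm high, leaves to about 180 mm. Origin: centre of its underside.
- pot_stack: Bystander: stack of empty pots, 90 mm across, 135 mm high. Origin: centre of its underside.
- mister: Bystander: white mister bottle, 74 mm across, 200 mm high. Origin: centre of its underside.
- trowel: Bystander: hand trowel lying on the bench, 290 mm long, 30 mm high; own x runs from the handle to the blade. Origin: on the bench below its middle.
- secateurs: Bystander: secateurs lying on the bench, 210 mm long, 16 mm high. Origin: on the bench below their pivot.
Things that resemble listed ones, but are neither listed nor needed, are in the scene too. What is shaped like the pot_b but white is not meant.

How it is judged:
On the way, in this order (a step that is already met when the one before it is completed fails the run):
1. the drip tray stands on its long edge, leaning at the upstand (angle between tray's own z axis and vertical between 0.8 and 1.75 rad and x of tray in the frame of upstand between -0.06 and 0.07 m), for 0.3 s.
2. the drip tray lies right way up, flat on the bench (angle between tray's own z axis and vertical above 3 rad and height (world z) of tray between 0.018 and 0.027 m and linear speed of tray below 0.05 m/s), for 0.3 s.
3. one of the two small round pots stands upright in the tray (((x of pot_a in the frame of tray between -0.045 and 0.045 m and y of pot_a in the frame of tray between -0.1 and 0.1 m and height (world z) of pot_a between 0.001 and 0.009 m and angle between pot_a's own z axis and vertical below 0.12 rad) or (x of pot_b in the frame of tray between -0.045 and 0.045 m and y of pot_b in the frame of tray between -0.1 and 0.1 m and height (world z) of pot_b between 0.001 and 0.009 m and angle between pot_b's own z axis and vertical below 0.12 rad))), for 0.2 s.
At the end, for the whole second after the job is handed in: The drip tray lies right way up and flat on the bench (within 8 degrees), both small round potted succulents stand upright (within 7 degrees) on its floor inside its walls, and all three are at rest (angle between tray's own z axis and vertical above 3 rad and height (world z) of tray between 0.018 and 0.027 m and x of pot_a in the frame of tray between -0.045 and 0.045 m and y of pot_a in the frame of tray between -0.1 and 0.1 m and height (world z) of pot_a between 0.001 and 0.009 m and angle between each of pot_a, pot_b's own z axis and vertical below 0.12 rad and x of pot_b in the frame of tray between -0.045 and 0.045 m and y of pot_b in the frame of tray between -0.1 and 0.1 m and height (world z) of pot_b between 0.001 and 0.009 m and linear speed of each of tray, pot_a, pot_b below 0.02 m/s); the robot touches nothing.
It fails at once if one of the other things on the bench (square pot, empty pot, big pot, pot stack, mister, trowel, secateurs) is moved more than 30 mm (distance of any of square_pot, empty_pot, big_pot, pot_stack, mister, trowel, secateurs from where it was at the start of the episode above 0.03 m).
It fails at once if a small potted succulent tips by more than 45 degrees (angle between any of pot_a, pot_b's own z axis and vertical above 0.785 rad).
It fails at once if a small potted succulent is dropped into the tray (moves at over 0.5 m/s less than 25 mm above its floor) ((height (world z) of pot_a below 0.029 m and linear speed of pot_a above 0.5 m/s and horizontal distance between pot_a and tray below 0.14 m) or (height (world z) of pot_b below 0.029 m and linear speed of pot_b above 0.5 m/s and horizontal distance between pot_b and tray below 0.14 m)).
It also fails if it takes over 72 s, if anything falls off the work surface, if the arm or the gripper's body presses on something with over 40 N, if the wrist force passes 120 N, or if a joint passes its speed limit or range.

## Working session

There is one attempt and no reset: what is moved stays moved. The work goes in short steps, Python scripts to look and compute and a shell command to move; the robot and the scene stay as the last step left them, time stands still between calls to the robot, and variables do not carry over. Pictures are saved under pics/ and viewed, at most 10 in all, crops included, and the job is handed in when it is done.

```bash
ls; mkdir -p pics; python3 - <<'E'
from bench import *
import cv2
for n in ("scene","top"):
    cv2.imwrite(f"pics/{n}0.png",grab_frame(n)); print(n,camera_info(n))
print(camera_info("wrist"))
s=state(); print(s["time_s"],s["tcp_pos"],s["orientation"],s["opening"])
E
```

```text
pics
scene {'fov_y': 43.27366929903755, 'cx': 311.4315412029404, 'cy': 200.1404897051668, 'position': array([1.3530122 , 1.02761105, 1.59172363]), 'attitude': array([0.30585839, 0.88208046, 2.28397119])}
top {'fov_y': 45.621544929904736, 'cx': 319.35073800854457, 'cy': 200.9412946769363, 'position': array([0.19112216, 0.01741259, 1.7298708 ]), 'attitude': array([ 0.13543717, -0.16076989, -1.56135627])}
{'fov_y': 65.70646984690485, 'cx': 318.8262473434425, 'cy': 203.28017041854613, 'position': array([ 0.22176283, -0.58999293,  0.38298614]), 'attitude': array([-0.24924369,  0.19976197, -1.33284409])}
0.1 [ 0.14047306 -0.60864365  0.2134018 ] [-3.12029584e+00 -3.55316321e-01  3.53462483e-05] 0.09135136648494344
```

View pics/scene0.png

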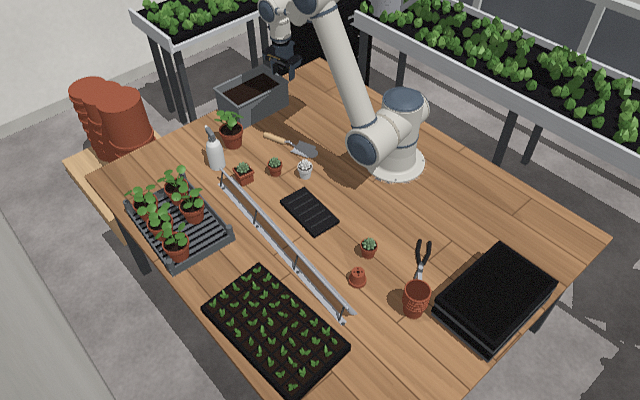

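View pics/top0.png

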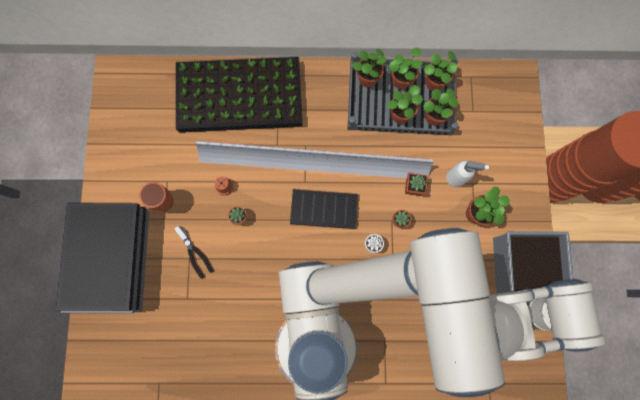

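The top view shows the black tray at (324,209) and the upstand running from (197,153) to (432,168). Lookalikes for the succulents:
- (237,215): round terracotta pot with a plant
- (402,219): round terracotta pot with a plant
- (374,243): white pot, a decoy
- (417,183): square pot
- (222,185): upside-down empty pot

I choose (237,215) and (402,219), and will check them in a crop.

```bash
cat > h.py <<'E'
import numpy as np,cv2
from scipy.spatial.transform import Rotation as R
from bench import *
def ray(ci,u,v,fish=False):
    f=200/np.tan(np.radians(ci["fov_y"]/2)); x=(u-ci["cx"])/f; y=(v-ci["cy"])/f
    if fish:
        r=np.hypot(x,y); k=np.sin(r)/r if r>1e-9 else 1; d=np.array([x*k,-y*k,-np.cos(r)])
    else: d=np.array([x,-y,-1.])
    return np.array(ci["position"]),R.from_rotvec(ci["attitude"]).apply(d)
def onto(ci,u,v,z,fish=False):
    p,d=ray(ci,u,v,fish); return p+d*(z-p[2])/d[2]
def proj(ci,P,fish=False):
    q=R.from_rotvec(ci["attitude"]).inv().apply(np.array(P)-ci["position"])
    f=200/np.tan(np.radians(ci["fov_y"]/2)); x,y,z=q[0],-q[1],-q[2]
    if fish:
        r=np.hypot(x,y); t=np.arctan2(r,z); return ci["cx"]+f*t*x/r,ci["cy"]+f*t*y/r
    return ci["cx"]+f*x/z,ci["cy"]+f*y/z
E
python3 - <<'E'
from h import *
t=cv2.imread("pics/top0.png"); ci=camera_info("top")
m=((t.max(2)<60)*255).astype(np.uint8); w=np.zeros_like(m); w[180:240,270:375]=m[180:240,270:375]
w=cv2.morphologyEx(w,cv2.MORPH_CLOSE,np.ones((5,5)))
c=max(cv2.findContours(w,0,2)[0],key=cv2.contourArea)
b=cv2.boxPoints(cv2.minAreaRect(c)); W=np.array([onto(ci,*p,0.022)for p in b])
print("tray",b.round(1),W.round(3),W.mean(0).round(3),[np.linalg.norm(W[i]-W[i-1]).round(3) for i in range(4)])
for n,p,z in [("A",(237,215),.06),("B",(402,219),.06),("white",(374,243),.06),("sq",(417,183),.06),("empty",(222,185),.06),("upL",(197,143),.092),("upR",(432,161),.092),("footL",(197,162),0),("footR",(430,178),0),("upmidtop",(314,152),.092),("upmidfoot",(314,171),0)]:
    print(n,onto(ci,*p,z).round(3))
# terracotta
s=cv2.imread("pics/scene0.png")
cr=np.hstack([cv2.resize(t[135:260,190:350],(480,375),interpolation=2),cv2.resize(t[135:260,350:450],(300,375),interpolation=2)])
cv2.imwrite("pics/crop.png",cr)
E
```

```text
tray [[291.1 223. ]
 [293.6 189.9]
 [357.  194.7]
 [354.5 227.8]] [[ 0.435  0.092  0.022]
 [ 0.558  0.085  0.022]
 [ 0.542 -0.148  0.022]
 [ 0.419 -0.137  0.022]] [ 0.489 -0.027  0.022] [np.float64(0.23), np.float64(0.123), np.float64(0.233), np.float64(0.123)]
A [0.458 0.283 0.06 ]
B [ 0.446 -0.304  0.06 ]
white [ 0.36  -0.202  0.06 ]
sq [ 0.578 -0.362  0.06 ]
empty [0.566 0.34  0.06 ]
upL [0.712 0.429 0.092]
upR [ 0.652 -0.411  0.092]
footL [0.667 0.449 0.   ]
footR [ 0.612 -0.425  0.   ]
upmidtop [0.682 0.011 0.092]
upmidfoot [0.636 0.01  0.   ]
```

View pics/crop.png

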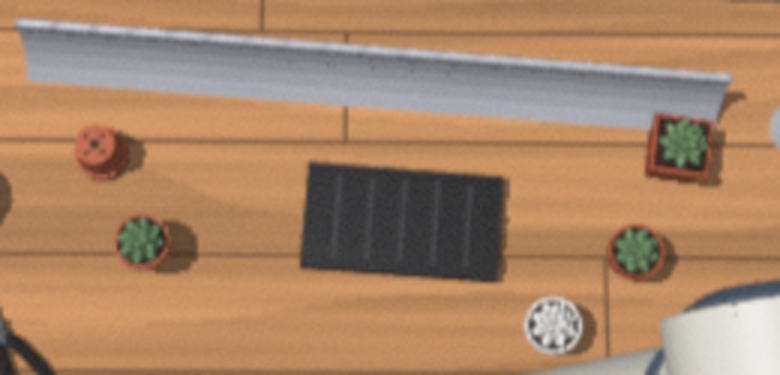

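The crop confirms it: round succulents in terracotta pots at crop (142,242) and (636,252), the white decoy at (553,325), the square pot at (683,145), and the empty pot upside down at (100,150). The tray lies parallel to the upstand to within a degree. I'm moving in front of the tray's near edge.

```bash
python3 -m inch '[[[20,48,0,-2,0],[40,96,0,-4,0],[61,145,0,-6,0],[82,195,0,-8,0],[103,245,0,-10,0],[124,295,0,-12,0],[145,345,0,-14,0],[166,395,0,-16,0],[187,445,0,-17,0],[208,495,-10,-17,0],[229,545,-10,-17,0],[248,589,-10,-17,0],[248,589,-10,-17,0],[248,589,-10,-17,0],[248,589,-10,-17,0]]]'; python3 - <<'E'
from h import *
ci=camera_info("wrist"); f=grab_frame("wrist"); cv2.imwrite("pics/w1.png",f)
cv2.imwrite("pics/top1.png",grab_frame("top"))
s=state(); print(s["time_s"],s["tcp_pos"],R.from_rotvec(s["orientation"]).as_matrix().round(3).tolist(),ci)
for P in [(.424,-.0225,.022),(.435,.092,.022),(.419,-.137,.022),(.636,.01,0)]: print(P,np.round(proj(ci,P,True)))
E
```

```text
time_s: 1.98
tcp_pos: [0.3882, -0.0209, 0.2039]
orientation: [3.139, -0.112, -0.0]
force: [0.3, 0.3, -0.1]
opening: 0.0912
finger_force: 0.0
2.075 [ 0.38827713 -0.02084641  0.20391398] [[0.997, -0.072, -0.0], [-0.072, -0.997, -0.0], [-0.0, 0.0, -1.0]] {'fov_y': 65.70646984690485, 'cx': 318.8262473434425, 'cy': 203.28017041854613, 'position': array([ 0.47138934, -0.02651878,  0.37342714]), 'attitude': array([-0.22666062,  0.24298541, -1.62848824])}
(0.424, -0.0225, 0.022) [318. 153.]
(0.435, 0.092, 0.022) [221. 152.]
(0.419, -0.137, 0.022) [416. 152.]
(0.636, 0.01, 0) [279. -14.]
```

View pics/w1.png

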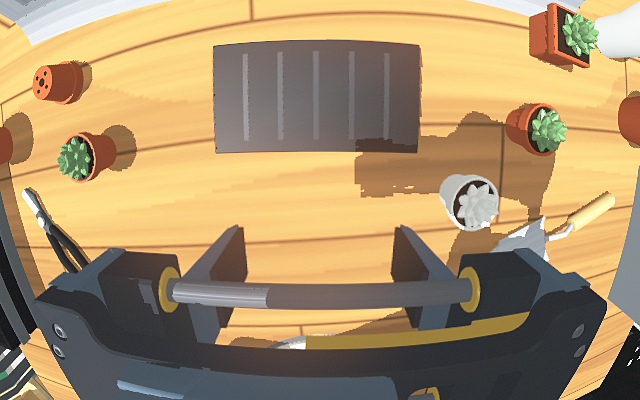

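The wrist view shows the tray corners at (216,152), (417,152), (213,43) and (421,44), centred on the tool and square to it. I'm lowering to just above the bench and pushing along the upstand's normal.

```bash
python3 -m inch '[[[0,0,-50,0,0],[0,0,-100,0,0],[0,0,-150,0,0],[0,0,-185,0,0],[0,0,-197,0,0],[0,0,-197,0,0],[0,0,-197,0,0]]]'; python3 -m inch '[[[10,-0.7,0,0,0],[20,-1.4,0,0,0],[30,-2,0,0,0],[40,-3,0,0,0],[50,-3.5,0,0,0],[60,-4,0,0,0],[70,-5,0,0,0],[80,-5.7,0,0,0],[90,-6.5,0,0,0],[98,-7,0,0,0],[106,-7.5,0,0,0],[114,-8,0,0,0],[122,-8.7,0,0,0],[130,-9.3,0,0,0],[137,-10,0,0,0],[144,-10.3,0,0,0],[150,-10.7,0,0,0],[150,-10.7,0,0,0]]]'; python3 - <<'E'
from h import *
a=grab_frame("scene"); b=grab_frame("wrist")
cv2.imwrite("pics/v2.png",np.vstack([cv2.resize(a[140:340,190:390],(400,400),interpolation=2),]))
cv2.imwrite("pics/v2.png",np.hstack([cv2.resize(a[150:330,200:380],(400,400),interpolation=2),cv2.resize(b,(400,250),interpolation=3)[:400].copy() if 0 else cv2.copyMakeBorder(cv2.resize(b,(400,250)),75,75,0,0,0)]))
E
```

```text
time_s: 2.95
tcp_pos: [0.3888, -0.0204, 0.0074]
orientation: [3.14, -0.111, 0.001]
force: [-0.3, -0.4, 0.7]
opening: 0.0915
finger_force: 0.0
time_s: 5.2
tcp_pos: [0.5392, -0.0308, 0.007]
orientation: [3.14, -0.11, 0.001]
force: [-1.1, -0.3, 0.3]
opening: 0.0908
finger_force: 0.1
```

View pics/v2.png

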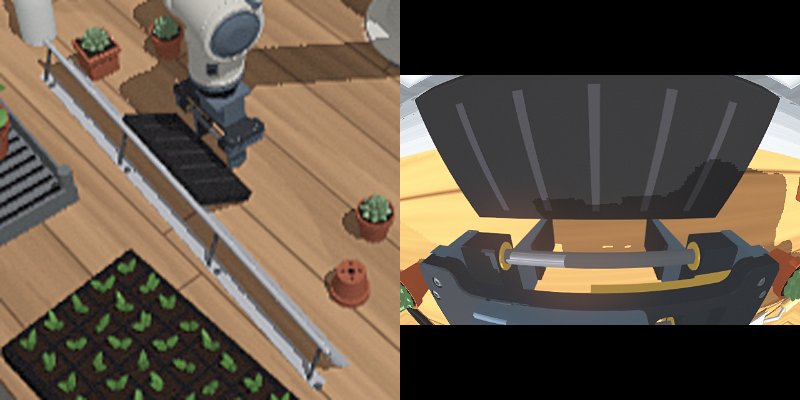

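The tray is square and riding up the cove, with its near edge at the fingers, so I keep pushing more slowly.

```bash
python3 -m inch '[[[5,-0.4,0,0,0],[10,-0.7,0,0,0],[15,-1,0,0,0],[20,-1.4,0,0,0],[25,-1.8,0,0,0],[30,-2.1,0,0,0],[34,-2.4,0,0,0],[38,-2.7,0,0,0],[42,-3,0,0,0],[45,-3.2,0,0,0],[48,-3.4,0,0,0],[48,-3.4,0,0,0]]]';  python3 -m inch '[[[2,0,0,0,0],[4,-0.3,0,0,0],[6,-0.4,0,0,0],[6,-0.4,0,0,0]]]'; python3 - <<'E'
from h import *
a=grab_frame("scene"); b=grab_frame("wrist"); cv2.imwrite("pics/w3.png",b)
cv2.imwrite("pics/v3.png",np.hstack([cv2.resize(a[150:330,200:380],(400,400),interpolation=2),cv2.copyMakeBorder(cv2.resize(b,(400,250)),75,75,0,0,0)]))
E
```

```text
time_s: 6.8
tcp_pos: [0.5868, -0.0341, 0.0069]
orientation: [3.14, -0.11, 0.001]
force: [0.0, -0.1, 0.2]
opening: 0.0914
finger_force: 0.0
time_s: 7.3
tcp_pos: [0.5928, -0.0345, 0.0069]
orientation: [3.14, -0.11, 0.0]
force: [0.1, 0.0, 0.1]
opening: 0.0913
finger_force: 0.1
```

View pics/v3.png

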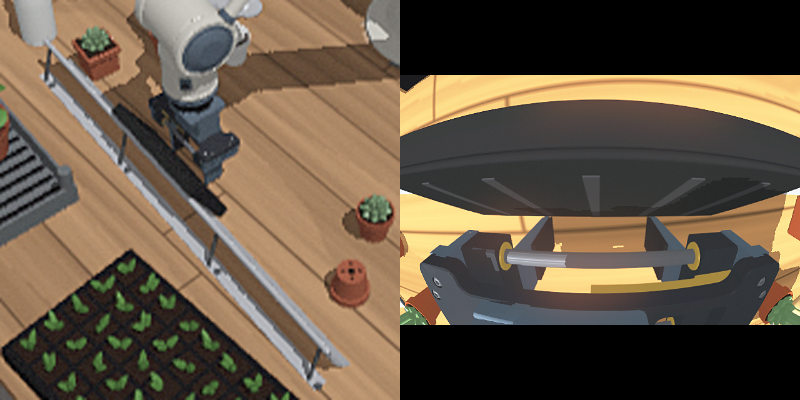

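```bash
python3 - <<'E'
from h import *
ci=camera_info("wrist"); n=np.array([.997,-.071]); T=state()["tcp_pos"]; print(T)
for th in range(48,82,4):
    c,s=np.cos(np.radians(th)),np.sin(np.radians(th))
    k=T[:2]+n*(.016); P=k+n*.13*c; Q=P+n*.022*s
    print(th,np.round(proj(ci,[*k,.022*c],True)),np.round(proj(ci,[*P,.13*s+.022*c],True)),np.round(proj(ci,[*Q,.13*s],True)), "lower edge n",(k-[.636,.01])@n+.022*s)
E
```

```text
[ 0.59265621 -0.034518    0.00696231]
48 [319. 234.] [321.  21.] [321. -19.] lower edge n -0.007718996252940029
52 [319. 233.] [321.  48.] [321.  -8.] lower edge n -0.006731945834094817
56 [319. 232.] [321.  82.] [321.   9.] lower edge n -0.005829355817231784
60 [319. 231.] [321. 125.] [321.  33.] lower edge n -0.005015623530185052
64 [319. 230.] [321. 175.] [321.  63.] lower edge n -0.004294713394861028
68 [319. 229.] [321. 227.] [321. 102.] lower edge n -0.0036701376129733773
72 [319. 229.] [321. 276.] [321. 148.] lower edge n -0.0031449390549493257
76 [319. 228.] [321. 320.] [321. 199.] lower edge n -0.0027216764353707804
80 [319. 227.] [320. 355.] [321. 249.] lower edge n -0.002402411847174126
```

The lean is about 60°, with the lower edge 4–5 mm short of the foot line. I push 5 mm more, then back off and check that it stays.

```bash
python3 -m inch '[[[2,0,0,0,0],[4,-0.3,0,0,0],[5,-0.4,0,0,0],[5,-0.4,0,0,0],[5,-0.4,0,0,0]]]';  python3 -m inch '[[[-2,0,0,0,0],[-5,0.3,0,0,0],[-10,0.7,0,0,0],[-20,1.4,0,0,0],[-30,2,0,0,0],[-40,2.8,0,0,0],[-50,3.5,0,0,0],[-55,4,0,0,0],[-55,4,0,0,0]]]'; python3 - <<'E'
from h import *
a=grab_frame("scene"); b=grab_frame("wrist"); cv2.imwrite("pics/w4.png",b)
cv2.imwrite("pics/v4.png",np.hstack([cv2.resize(a[150:330,200:380],(400,400),interpolation=2),cv2.copyMakeBorder(cv2.resize(b,(400,250)),75,75,0,0,0)]))
E
```

```text
time_s: 8.02
tcp_pos: [0.5972, -0.0349, 0.0068]
orientation: [-3.14, 0.11, 0.001]
force: [-3.9, 0.1, 0.6]
opening: 0.0913
finger_force: 1.9
time_s: 9.15
tcp_pos: [0.5423, -0.0309, 0.007]
orientation: [-3.14, 0.11, 0.0]
force: [0.3, 0.6, 0.4]
opening: 0.0914
finger_force: 0.0
```

View pics/v4.png

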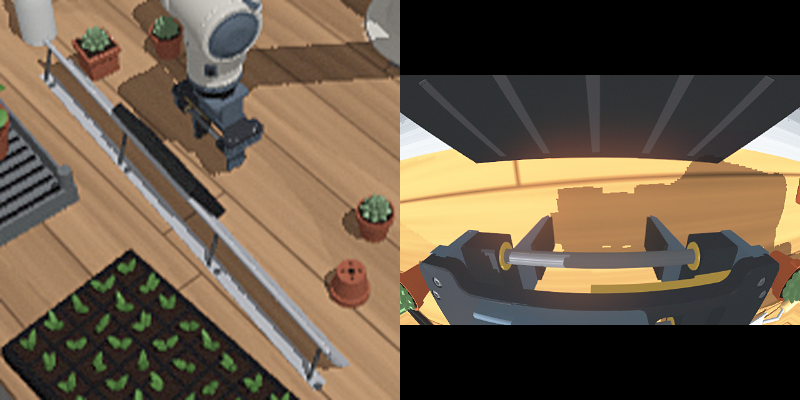

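The tray stands leaning on its own; the last push met 3.9 N as the edge reached the foot line. Next I go up and over, drop the open fingers behind its upper edge just above the upstand's top, and pull it back over.

```bash
python3 -m inch '[[[0,0,50,0,0],[0,0,110,0,0],[0,0,160,0,0],[0,0,165,0,0],[40,-3,165,0,0],[80,-5.7,165,0,0],[120,-8.5,165,0,0],[160,-11.4,165,0,0],[176,-12.5,165,0,0],[176,-12.5,140,0,0],[176,-12.5,110,0,0],[176,-12.5,97,0,0],[176,-12.5,97,0,0]]]'; python3 -m inch '[[[-5,0.4,0,0,0],[-10,0.7,0,0,0],[-15,1,0,0,0],[-20,1.4,0,0,0],[-25,1.8,0,0,0]]]';python3 - <<'E'
from h import *
a=grab_frame("scene"); b=grab_frame("wrist"); cv2.imwrite("pics/w5.png",b)
cv2.imwrite("pics/v5.png",np.hstack([cv2.resize(a[150:330,200:380],(400,400),interpolation=2),cv2.copyMakeBorder(cv2.resize(b,(400,250)),75,75,0,0,0)]))
E
```

```text
time_s: 10.88
tcp_pos: [0.718, -0.0433, 0.1027]
orientation: [-3.139, 0.11, 0.003]
force: [0.0, 0.0, 0.3]
opening: 0.0913
finger_force: 0.0
time_s: 11.5
tcp_pos: [0.6932, -0.0415, 0.104]
orientation: [-3.14, 0.11, -0.0]
force: [0.6, -0.2, -0.0]
opening: 0.0911
finger_force: 0.0
```

View pics/v5.png

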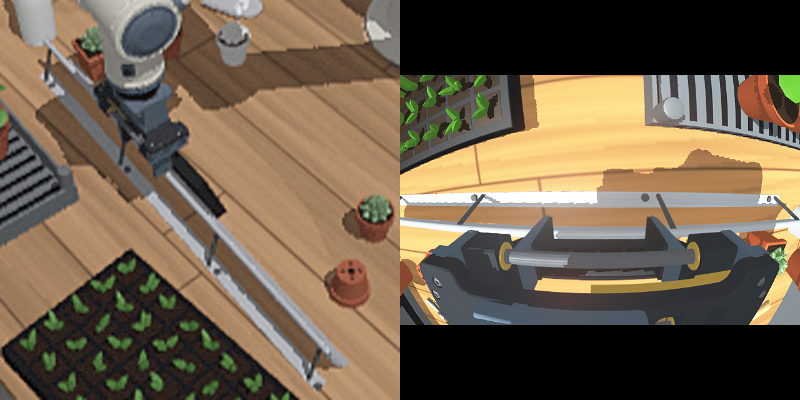

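The fingers are behind the upper edge and touching it. I keep pulling past the balance point.

```bash
python3 -m inch '[[[-6,0.4,0,0,0],[-12,0.9,0,0,0],[-18,1.3,0,0,0],[-24,1.7,0,0,0],[-30,2.1,0,0,0],[-36,2.6,0,0,0],[-42,3,0,0,0],[-48,3.4,0,0,0],[-54,3.8,0,0,0],[-60,4.3,0,0,0],[-65,4.6,0,0,0],[-70,5,0,0,0],[-75,5.3,0,0,0],[-80,5.7,0,0,0],[-80,5.7,0,0,0],[-80,5.7,0,0,0]]]';python3 - <<'E'
from h import *
a=grab_frame("scene"); b=grab_frame("wrist"); cv2.imwrite("pics/w6.png",b)
cv2.imwrite("pics/v6.png",np.hstack([cv2.resize(a[150:330,200:380],(400,400),interpolation=2),cv2.copyMakeBorder(cv2.resize(b,(400,250)),75,75,0,0,0)]))
E
```

```text
time_s: 13.6
tcp_pos: [0.6137, -0.0359, 0.104]
orientation: [3.14, -0.11, 0.0]
force: [0.6, -0.3, -0.3]
opening: 0.0912
finger_force: 0.0
```

View pics/v6.png

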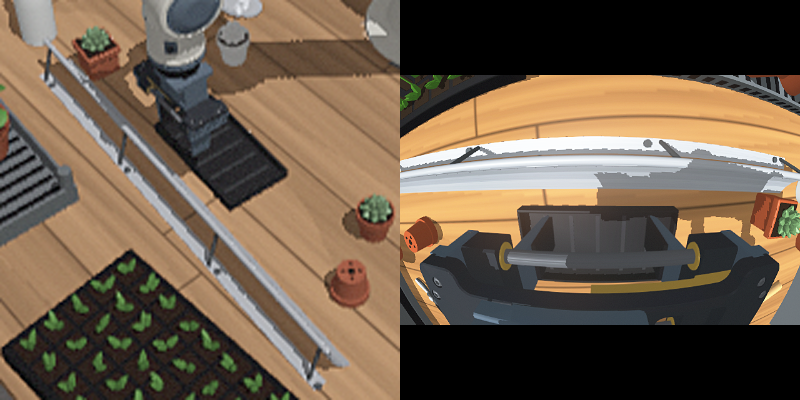

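The tray now lies right way up, at about (225,160) in the left picture. I lift and go above pot_a at around (0.458, 0.283), then measure it and the tray.

```bash
python3 -m inch '[[[0,0,50,0,0],[0,0,100,0,0],[-25,50,105,0,0],[-50,100,105,0,0],[-75,150,105,0,0],[-100,200,105,0,0],[-125,250,105,0,0],[-150,300,105,0,0],[-156,319,105,0,0],[-156,319,105,0,0],[-156,319,105,0,0]]]';cat > m.py <<'E'
from h import *
import sys
k=sys.argv[1]; x0,y0=float(sys.argv[2]),float(sys.argv[3])
s=state(); ci=camera_info("wrist"); b=grab_frame("wrist"); t=grab_frame("top")
cv2.imwrite(f"pics/w{k}.png",b); cv2.imwrite(f"pics/t{k}.png",t); ct=camera_info("top")
print("t",s["time_s"],"tcp",s["tcp_pos"].round(4))
def green(im,c,fish):
    hsv=cv2.cvtColor(im,cv2.COLOR_BGR2HSV); g=cv2.inRange(hsv,(40,50,40),(90,255,255))
    g=cv2.morphologyEx(g,cv2.MORPH_CLOSE,np.ones((5,5)))
    for q in cv2.findContours(g,0,2)[0]:
        if cv2.contourArea(q)<40: continue
        (u,v),r=cv2.minEnclosingCircle(q); M=cv2.moments(q); u,v=M["m10"]/M["m00"],M["m01"]/M["m00"]
        P=onto(c,u,v,.07,fish)
        if np.hypot(P[0]-x0,P[1]-y0)<.09: print("green",fish,round(u),round(v),cv2.contourArea(q),P.round(4),"shift mm",((P-s["tcp_pos"])[:2]*1000).round(1))
green(b,ci,True); green(t,ct,False)
m=((t.max(2)<60)*255).astype(np.uint8); w=np.zeros_like(m); w[165:240,270:380]=m[165:240,270:380]
w=cv2.morphologyEx(w,cv2.MORPH_CLOSE,np.ones((5,5))); c=max(cv2.findContours(w,0,2)[0],key=cv2.contourArea)
bx=cv2.boxPoints(cv2.minAreaRect(c)); W=np.array([onto(ct,*p,.022) for p in bx])
print("tray",W.round(3)[:,:2].tolist(),W.mean(0).round(3),[round(float(np.linalg.norm(W[i]-W[i-1])),3) for i in range(4)])
E
python3 m.py A .458 .283
```

```text
time_s: 15.08
tcp_pos: [0.4581, 0.2823, 0.2088]
orientation: [3.139, -0.111, 0.0]
force: [0.4, 0.4, -0.6]
opening: 0.0914
finger_force: 0.0
t 15.075 tcp [0.4581 0.2823 0.2088]
green True 312 193 1058.5 [0.4595 0.2897 0.07  ] shift mm [1.3 7.5]
tray [[0.485, 0.094], [0.611, 0.086], [0.594, -0.15], [0.468, -0.139]] [ 0.539 -0.027  0.022] [0.234, 0.126, 0.238, 0.126]
```

```bash
cat > terr.py <<'E'
from h import *
import sys
k,x0,y0=sys.argv[1],float(sys.argv[2]),float(sys.argv[3])
for n,fish,f in (("wrist",True,f"pics/w{k}.png"),("top",False,f"pics/t{k}.png")):
    b=cv2.imread(f); ci=camera_info(n); hsv=cv2.cvtColor(b,cv2.COLOR_BGR2HSV)
    m=cv2.inRange(hsv,(0,120,50),(11,255,255))|cv2.inRange(hsv,(40,50,40),(90,255,255))
    m=cv2.morphologyEx(m,cv2.MORPH_CLOSE,np.ones((5,5)))
    for q in cv2.findContours(m,0,2)[0]:
        if cv2.contourArea(q)<50: continue
        x,y,w,h=cv2.boundingRect(q); P=onto(ci,x+w/2,y+h/2,.055,fish)
        if np.hypot(P[0]-x0,P[1]-y0)<.08: print(n,(x,y,w,h),cv2.contourArea(q),P.round(4),"L/R",onto(ci,x,y+h/2,.055,fish).round(3)[:2],onto(ci,x+w,y+h/2,.055,fish).round(3)[:2],"T/B",onto(ci,x+w/2,y,.055,fish).round(3)[:2],onto(ci,x+w/2,y+h,.055,fish).round(3)[:2])
E
python3 terr.py A .458 .283
```

```text
wrist (285, 159, 62, 61) 2794.5 [0.4586 0.2852 0.055 ] L/R [0.461 0.319] [0.456 0.252] T/B [0.492 0.283] [0.424 0.288]
```

Pot_a's rim centre is at (0.459, 0.285), 67 mm across, so the shift is (0, +3). I'm descending to grip it.

```bash
python3 -m inch '[[[0,3,-40,0,0],[0,3,-90,0,0],[0,3,-130,0,0],[0,3,-160,0,0],[0,3,-176,0,0],[0,3,-176,0,0],[0,3,-176,0,1],[0,3,-176,0,1],[0,3,-176,0,1],[0,3,-176,0,1],[0,3,-176,0,1],[0,3,-176,0,1]]]' 15; python3 -m inch '[[[0,0,10,0,1],[0,0,30,0,1],[0,0,60,0,1],[0,0,80,0,1],[0,0,80,0,1]]]'
```

```text
time_s: 16.68
tcp_pos: [0.4579, 0.2863, 0.0336]
orientation: [-3.139, 0.11, -0.002]
force: [-1.0, -2.3, 8.2]
opening: 0.0655
finger_force: 15.0
time_s: 17.3
tcp_pos: [0.4583, 0.2865, 0.1145]
orientation: [-3.138, 0.11, -0.004]
force: [-0.0, -0.7, -2.8]
opening: 0.0656
finger_force: 15.0
```

```bash
python3 -m inch '[[[10,-30,0,0,1],[22,-65,0,0,1],[37,-110,0,0,1],[52,-155,0,0,1],[67,-200,0,0,1],[78,-232,0,0,1],[85,-253,0,0,1],[85,-253,0,0,1],[85,-253,0,0,1],[85,-253,-20,0,1],[85,-253,-40,0,1],[85,-253,-55,0,1],[85,-253,-65,0,1],[85,-253,-70,0,1],[85,-253,-73,0,1],[85,-253,-75,0,1],[85,-253,-76,0,1],[85,-253,-76,0,1],[85,-253,-76,0,1]]]'
```

```text
time_s: 19.68
tcp_pos: [0.5428, 0.033, 0.0376]
orientation: [3.14, -0.11, 0.001]
force: [-2.5, -0.3, 7.9]
opening: 0.0654
finger_force: 15.0
```

The pot is in contact with the tray floor, so I release and back out straight up.

```bash
python3 -m inch '[[[0,0,0,0,0.2],[0,0,0,0,0.1],[0,0,0,0,0],[0,0,0,0,0],[0,0,0,0,0],[0,0,20,0,0],[0,0,60,0,0],[0,0,110,0,0],[0,0,165,0,0],[-20,-50,170,0,0],[-40,-110,170,0,0],[-60,-170,170,0,0],[-76,-230,170,0,0],[-92,-290,170,0,0],[-97,-337,170,0,0],[-97,-337,170,0,0],[-97,-337,170,0,0]]]'; python3 m.py B .446 -.304; python3 terr.py B .446 -.304; python3 terr.py B .543 .033
```

```text
time_s: 21.8
tcp_pos: [0.4453, -0.3034, 0.2067]
orientation: [-3.139, 0.11, 0.001]
force: [0.3, 0.5, -0.0]
opening: 0.0908
finger_force: 0.0
t 21.8 tcp [ 0.4453 -0.3034  0.2067]
green True 312 189 1070.0 [ 0.4508 -0.2961  0.07  ] shift mm [5.5 7.3]
tray [[0.488, 0.09], [0.611, 0.083], [0.594, -0.15], [0.471, -0.14]] [ 0.541 -0.029  0.022] [0.23, 0.124, 0.234, 0.124]
wrist (287, 155, 62, 62) 2861.0 [ 0.4502 -0.3019  0.055 ] L/R [ 0.453 -0.269] [ 0.448 -0.335] T/B [ 0.484 -0.304] [ 0.415 -0.3  ]
wrist (39, 116, 60, 50) 2030.0 [0.5395 0.0227 0.055 ] L/R [0.551 0.092] [ 0.53  -0.034] T/B [0.572 0.016] [0.506 0.031]
top (299, 183, 18, 10) 79.5 [0.5584 0.0318 0.055 ] L/R [0.558 0.064] [ 0.559 -0.001] T/B [0.577 0.032] [0.54  0.032]
```

Pot_b is at (0.450, -0.302), so the shift is (5, 1.5).

```bash
python3 -m inch '[[[5,1.5,-40,0,0],[5,1.5,-90,0,0],[5,1.5,-130,0,0],[5,1.5,-160,0,0],[5,1.5,-173,0,0],[5,1.5,-173,0,0],[5,1.5,-173,0,1],[5,1.5,-173,0,1],[5,1.5,-173,0,1],[5,1.5,-173,0,1],[5,1.5,-173,0,1],[5,1.5,-173,0,1]]]' 15; python3 -m inch '[[[0,0,10,0,1],[0,0,30,0,1],[0,0,60,0,1],[0,0,80,0,1],[0,0,80,0,1]]]'
```

```text
time_s: 23.4
tcp_pos: [0.4508, -0.3026, 0.0346]
orientation: [3.139, -0.11, 0.001]
force: [-0.0, 1.4, 8.4]
opening: 0.0658
finger_force: 15.0
time_s: 24.02
tcp_pos: [0.4512, -0.303, 0.1155]
orientation: [3.138, -0.11, 0.004]
force: [0.2, 0.5, -1.2]
opening: 0.0657
finger_force: 15.0
```

```bash
python3 -m inch '[[[12,30,0,0,1],[26,65,0,0,1],[44,110,0,0,1],[62,155,0,0,1],[76,190,0,0,1],[83,208,0,0,1],[85,213,0,0,1],[85,213,0,0,1],[85,213,0,0,1],[85,213,-20,0,1],[85,213,-40,0,1],[85,213,-55,0,1],[85,213,-65,0,1],[85,213,-70,0,1],[85,213,-73,0,1],[85,213,-75,0,1],[85,213,-76,0,1],[85,213,-76,0,1],[85,213,-76,0,1]]]'; python3 -m inch '[[[0,0,0,0,0.2],[0,0,0,0,0.1],[0,0,0,0,0],[0,0,0,0,0],[0,0,0,0,0],[0,0,20,0,0],[0,0,60,0,0],[0,0,110,0,0],[0,0,165,0,0],[-50,30,170,0,0],[-100,50,170,0,0],[-130,60,170,0,0],[-130,60,170,0,0],[-130,60,170,0,0]]]'; python3 - <<'E'
from h import *
b=grab_frame("wrist"); a=grab_frame("scene"); s=state(); print(s["tcp_pos"],s["force"])
cv2.imwrite("pics/end.png",np.hstack([cv2.resize(a[120:320,200:400],(400,400),interpolation=2),cv2.copyMakeBorder(cv2.resize(b,(400,250)),75,75,0,0,0)]))
E
```

```text
time_s: 26.4
tcp_pos: [0.5358, -0.0894, 0.0386]
orientation: [3.139, -0.11, 0.001]
force: [-2.6, 0.2, 8.1]
opening: 0.0656
finger_force: 15.0
time_s: 28.15
tcp_pos: [0.4065, -0.0297, 0.2082]
orientation: [3.139, -0.11, 0.002]
force: [0.8, 0.3, -0.1]
opening: 0.0912
finger_force: 0.0
[ 0.40659428 -0.02976344  0.20793786] [-0.01460197 -0.08972834  0.76154968]
```

View pics/end.png

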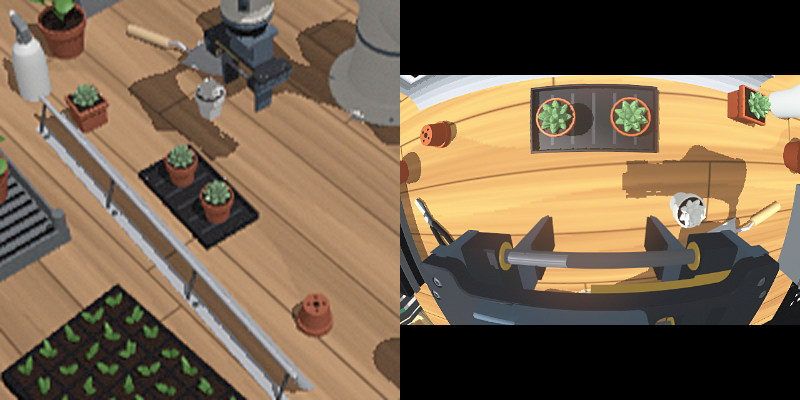

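Both succulents stand upright in the tray, at (555,117) and (631,117) in the right picture. The tray is right way up, the other things look undisturbed, and the gripper is clear, so I'm handing in.

```bash
python3 -c "from bench import *; print(finish_job())"
```

```text
the job is handed in; nothing more can be done
None
```

I handed the job in after about 28 s: the tray lies right way up with both round succulents upright in it, and nothing else appears to have moved, though the hand-in gave no verdict.

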